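Flip the red stop back out of the way

TASK

Swing the flip stop with the red cross grip up and over its balance point so that it lies fully back on its rest and stays there by itself. Leave the stop with the yellow grip down, and do not disturb the steel offcut or the rod end lying in front of the stops.

Things in the scene. Friction and masses are not known exactly. Their poses are not given: they have to be found in the camera images.
- red_stop (a joint): hinge angle of the red flip stop's arm, rad: 0 = down (start; foot 6 mm above the table), grows as the arm swings up and back over the hinge, 2.4 = end of travel, lying back on its rest. The arm (0.15 to 0.31 kg) swings freely, lightly damped: it balances at about 1.5, falls back down before that and falls on to the rest after it.
- red_grip (a point): centre of the red cross grip at the free end of the red stop's arm: a cylinder 20 mm in diameter, 40 mm long, parallel to the hinge axis, flat ends free; pinched over its ends it turns between the fingers as the arm swings. 75 mm above the table with the arm down. The stop foot under it is 28 mm wide across the swing.
- red_base: fixed base of the red stop: dark plate 84x64x10 mm, two steel cheeks; origin at the centre of its underside, z up, yaw within 0.35 rad. Hinge axis along its y, 55 mm above the origin. Arm down, the grip is at x -85, y 0, z 75 mm in this frame (87 mm from the hinge); it swings in the x-z plane over the top (z 142) to x +76, z 97 mm at 2.4 rad.
- yellow_stop (a joint): hinge angle of the other flip stop's arm, rad, same build but with a yellow grip; 0 = down. It must stay down. It stands beside the red one, left or right, at least 150 mm away.
- offcut: loose dark steel offcut plate 48x61x10 mm, lying flat in front of the red stop's foot; origin at the centre of its underside. Not to be disturbed.
- rod_end: loose bright steel rod end 38x84x15 mm (ring with threaded shank), lying flat in front of the yellow stop; origin at the centre of its underside. Not to be disturbed.

How it is judged (in metres and radians):
At the end, for the whole second after the job is handed in: The red stop lies back on its rest (hinge beyond 2.2 rad) and is still, let go; the yellow stop is down (below 0.15 rad); the offcut and the rod end are within 15 mm of where they lay (value of joint red_stop above 2.2 rad and velocity of joint red_stop between -0.1 and 0.1 rad/s and value of joint yellow_stop below 0.15 rad and distance of each of offcut, rod_end from where it was at the start of the episode below 0.015 m); the robot touches nothing.
It fails at once if the yellow stop is lifted (beyond 0.3 rad) (value of joint yellow_stop above 0.3 rad).
It fails at once if the offcut is moved by more than 15 mm (distance of offcut from where it was at the start of the episode above 0.015 m).
It fails at once if the rod end is moved by more than 15 mm (distance of rod_end from where it was at the start of the episode above 0.015 m).
It also fails if it takes over 35 s, if anything falls off the work surface, if the arm or the gripper's body presses on something with over 40 N, if the wrist force passes 120 N, or if a joint passes its speed limit or range.

ROBOT

A 6-joint arm with a two-finger parallel gripper is mounted at the origin on a cart in front of the work surface, level with it; the furniture and walls round the work are solid. World frame = base frame: x ahead of the robot, y to its left, z up, the work surface at z = 0. Lengths are in m, angles in degrees, forces in N, time in s.
With the tool pointing down it reaches from about 0.35 to 0.875 m from the base axis. Payload 4.2 kg.
Tool frame: the origin (TCP) lies midway between the tips of the shut fingers; the grasp point (between the pads) lies 19 mm behind it; z points along the fingers, y is the line along which they close (so a half turn about z gives the same grasp; the last joint's range is limited). The gripper opens to 87 mm and grips with 3 to 60 N. Pads are 19 mm wide; open, the fingers measure 117 mm over their backs; the gripper's body (75 mm by 190 mm) begins 51 mm behind the grasp point.
Start: joints at [86.265, 22.042, 0.453, 0, -68.411, -14.817], TCP at [0.199, 0.593, 0.223] pointing down, gripper open.
Joint ranges: [-179.83, 179.83], [-69.29, 118.12], [-61.27, 80.66], [-181.25, 117.63], [-171.15, -9.14], [-177.46, 177.46]. Speed limits (degrees/s): [159.86, 159.86, 180, 180, 180, 180].

INTERFACE

Orientations are given as a 3x3 rotation matrix whose columns are the frame's x, y, z axes.
In Python, from station import sense, capture, finish_job, silhouettes, landmark_of gives the robot as it stands.
- The arm moves only by the tool step_arm, never from a script. Its arguments are lists of equal length, an entry for each row: "linear": the shift along the tool's x, y, z in mm, a list of three; "delta_rot": the turn, a rotation vector about the tool's x, y, z in rad, a list of three; "grip": the finger opening in mm, from 0 to 87. A call has 1 to 10 rows; each row shifts and turns the commanded pose from where the row before left it, along the tool's axes as they then stand; what a row does not reach is not made up. A row lasts 1/8 s, in which the tool goes at most 62.5 mm and 10.7 degrees, less where a joint would pass 70% of its speed; a pose out of reach is approached as far as the arm can. A call with a gripper value outside its range is refused whole. The fingers move at their own pace and stop on an object; the grip force is fixed at half the most. Time passes only in rows, so rows that do not move let the fingers close. It gives the time, the measured TCP pose, the force, the opening and the grip force at its end, in the units of the state.
- sense(): the state, without advancing time (a new reading comes with each control period).
- capture(name): name is "side" or "top" or "wrist"; returns a dict with "img" (400x640x3 uint8, red, green, blue), "fx", "fy", "cx", "cy" (pixels), "world_to_cam" (4x4, takes a point from world to camera coordinates); the wrist camera has in their place "mount" (4x4, takes a point from camera to tool coordinates, whose origin is the TCP and whose axes are the flange's). Camera axes: x right, y up, looking along -z (the intrinsics and any distortion apply to the point x, -y, -z); pixel columns grow to the right and rows downward; lengths in m; the calibration is good to about 2 mm. A picture is of the moment at which its call begins: read the wrist's pose just before it. There is no depth.
- finish_job(): hands the job in; it is judged then, once.
Trained networks look in the newest picture that a camera, given by its name, has taken for a name from the list of things; names that differ only in an ending like _2 or _b are one class to them, and where a whole thing is asked for, a point or a joint stands for the part that bears it (a point fixed in the world has none). Each returns a list of dicts, best first, with "score" (0 to 1); they miss things now and then, are a little off and sometimes report something else, mostly with a low value. They report only what shows in the picture. A call takes as long as a camera call.
- silhouettes(camera, label): "mask" (400x640 bool, what is visible of it) and "point" ([column, row] in pixels, amid what is visible of it).
- landmark_of(camera, label): "point" ([column, row] in pixels: a listed point, or the origin of a listed thing).
The state is a dict: "time_s": time; "joints": joint angles; "joint_velocities": joint speeds; "effort": joint torques, N m; "tcp_pos": TCP position; "ee_rot": TCP orientation; "wrist_force": force on the tool from outside, world axes, zero at the start; "moment": the same for the moment, N m; "gripper_width": opening from 0.0 (shut) to 1.0 (fully open); "gripper_force": force on a finger pad.
Only numpy, scipy, OpenCV 4.12 (cv2) and the standard library are available. Lean on these libraries where they do the work, as an engineer would, in place of code of your own. Each camera call takes 0.05 s, during which the arm holds its last target. There are 200 camera calls.

## Working session

There is one attempt and no reset: what is moved stays moved. The work goes in short steps, Python scripts to look and compute and a tool call to move; the robot and the scene stay as the last step left them, time stands still between calls to the robot, and variables do not carry over. Pictures are saved under pics/ and viewed, at most 10 in all, crops included, and the job is handed in when it is done.

Besides the shell and the picture viewer there is one more tool, called after "Call:" as a command line: name --argument value ..., lists and objects as JSON in quotes. step_arm: Moves the arm, as the interface text tells. Its arguments: {"type":"object","properties":{"linear":{"type":"array"},"delta_rot":{"type":"array"},"grip":{"type":"array"}},"required":["linear","delta_rot","grip"]}

```bash
mkdir -p pics
cat > h.py <<'E'
import numpy as np,cv2
from station import *
def ray(c,px):
    # world ray from pixel
    d=np.array([(px[0]-c["cx"])/c["fx"],-(px[1]-c["cy"])/c["fy"],-1.])
    M=np.linalg.inv(c["world_to_cam"]); return M[:3,3],M[:3,:3]@d
def atz(c,px,z):
    o,d=ray(c,px); return o+d*(z-o[2])/d[2]
def tri(a,b):
    A=0;B=0
    for o,d in (a,b):
        d=d/np.linalg.norm(d);P=np.eye(3)-np.outer(d,d);A=A+P;B=B+P@o
    return np.linalg.solve(A,B)
E
python3 - <<'E'
from h import *
np.set_printoptions(precision=4,suppress=True)
s=sense();print(s["time_s"],s["tcp_pos"],s["ee_rot"],s["gripper_width"])
C={}
for n in("top","side"):
    c=C[n]=capture(n);cv2.imwrite(f"pics/{n}0.png",c["img"][:,:,::-1])
    print(n,[k for k in c if k!="img"],np.linalg.inv(c["world_to_cam"])[:3,3])
    c["p"]={}
    for l in("red_grip","red_base","offcut","rod_end","yellow_stop","red_stop"):
        r=landmark_of(n,l)[:2]; print(l,[(x["point"],round(x["score"],2)) for x in r])
        if r:c["p"][l]=r[0]["point"]; print("   z0",atz(c,r[0]["point"],0.075 if l=="red_grip" else 0))
for l in C["top"]["p"]:
    if l in C["side"]["p"]: print(l,tri(ray(C["top"],C["top"]["p"][l]),ray(C["side"],C["side"]["p"][l])))
E
```

```text
0.0 [0.1986 0.592  0.2214] [[ 0.948  -0.3183 -0.0006]
 [-0.3183 -0.948  -0.0021]
 [ 0.0001  0.0022 -1.    ]] 0.9978151848532397
top ['fx', 'fy', 'cx', 'cy', 'world_to_cam'] [ 0.4178 -0.0869  0.9923]
red_grip [([216.4, 211.9], 0.86)]
   z0 [0.4673 0.1114 0.075 ]
red_base [([216.1, 178.6], 0.78)]
   z0 [0.5434 0.1291 0.    ]
offcut [([237.6, 237.0], 0.63)]
   z0 [0.4172 0.0816 0.    ]
rod_end [([368.2, 251.8], 0.62)]
   z0 [ 0.3842 -0.1977  0.    ]Traceback (most recent call last):
  File "<stdin>", line 10, in <module>
ValueError: it knows: offcut, red_base, red_grip, rod_end
```

Run:
```python
from h import *
np.set_printoptions(precision=4,suppress=True)
C={}
for n in("top","side"):
    c=C[n]=capture(n);cv2.imwrite(f"pics/{n}0.png",c["img"][:,:,::-1])
    c["p"]={}
    for l in("red_grip","red_base","offcut","rod_end"):
        r=landmark_of(n,l)[:2]; print(n,l,[(x["point"],round(x["score"],2)) for x in r])
        if r:c["p"][l]=r[0]["point"]
    for x in silhouettes(n,"red_grip")[:2]: 
        print(x["score"],x["point"],cv2.boundingRect(x["mask"].astype(np.uint8)))
for l in C["top"]["p"]:
    if l in C["side"]["p"]: print(l,tri(ray(C["top"],C["top"]["p"][l]),ray(C["side"],C["side"]["p"][l])))
```

```text
top red_grip [([218.1, 212.1], 0.65), ([216.9, 181.0], 0.21)]
top red_base [([215.7, 176.7], 0.59)]
top offcut [([234.3, 236.3], 0.7)]
top rod_end [([372.5, 251.2], 0.72), ([233.9, 233.9], 0.38)]
0.89 [212.0, 198.3] (201, 166, 29, 53)
side red_grip [([343.6, 244.2], 0.72), ([366.5, 194.0], 0.34)]
side red_base [([301.0, 281.4], 0.8)]
side offcut [([365.5, 270.2], 0.6)]
side rod_end [([367.6, 194.8], 0.53)]
0.62 [336.2, 257.5] (298, 238, 52, 38)
red_grip [0.4667 0.107  0.0798]
red_base [ 0.5511  0.1306 -0.0026]
offcut [ 0.4168  0.0902 -0.0071]
rod_end [ 0.3838 -0.2063  0.0036]
```

View pics/top0.png

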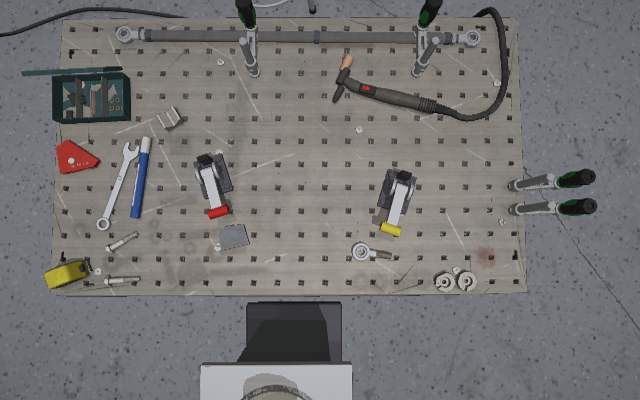

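View pics/side0.png

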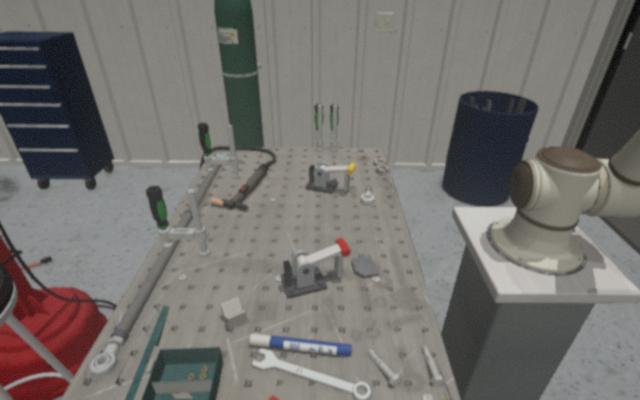

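The stops are clear in both pictures. The red grip is at top (219,212) and side (344,246), with its axis tilted by about 0.25 rad. The offcut is at top (235,236), the yellow stop at (390,228) and the rod end at (370,252). The triangulated grip height of 80 mm and the 85 mm grip-to-base distance match the figures given. I'll move to a hover above the grip.

Call:
step_arm --linear '[[41,37.5,0],[41,37.5,0],[41,37.5,0],[41,37.5,0],[41,37.5,0],[41,37.5,0],[41,37.5,0],[41,37.5,0],[41,37.5,0],[40,37.5,0]]' --delta_rot '[[0,0,0],[0,0,0],[0,0,0],[0,0,0],[0,0,0],[0,0,0],[0,0,0],[0,0,0],[0,0,0],[0,0,0]]' --grip '[87,87,87,87,87,87,87,87,87,87]'

```text
time_s: 2.1
tcp_pos: [0.468, 0.1052, 0.223]
ee_rot: [[0.948, -0.318, 0.001], [-0.318, -0.948, 0.001], [0.001, -0.001, -1.0]]
wrist_force: [0.6, -0.0, -1.0]
gripper_width: 1.0
gripper_force: 0.0
```

Call:
step_arm --linear '[[0,0,0],[0,0,0],[0,0,0],[0,0,0],[0,0,0]]' --delta_rot '[[0,0,-0.145],[0,0,-0.145],[0,0,-0.145],[0,0,-0.14],[0,0,0]]' --grip '[87,87,87,87,87]'

```text
time_s: 2.72
tcp_pos: [0.4673, 0.1068, 0.2227]
ee_rot: [[0.969, 0.247, 0.0], [0.247, -0.969, 0.0], [0.0, -0.0, -1.0]]
wrist_force: [-1.2, -0.1, -0.2]
gripper_width: 0.999
gripper_force: 0.0
```

Run:
```python
from h import *
np.set_printoptions(precision=4,suppress=True)
s=sense();R=np.array(s["ee_rot"]);p=np.array(s["tcp_pos"]);print(s["time_s"],p,R,s["joints"])
c=capture("wrist");cv2.imwrite("pics/w1.png",c["img"][:,:,::-1])
T=np.eye(4);T[:3,:3]=R;T[:3,3]=p
c["world_to_cam"]=np.linalg.inv(T@c["mount"])
print((T@c["mount"])[:3,3])
for l,z in(("red_grip",.075),("red_base",0),("offcut",0)):
    for r in landmark_of("wrist",l)[:1]: print(l,r["point"],r["score"],atz(c,r["point"],z))
def red(c):
    h=cv2.cvtColor(c["img"],cv2.COLOR_RGB2HSV)
    m=(((h[...,0]<6)|(h[...,0]>174))&(h[...,1]>150)&(h[...,2]>80)).astype(np.uint8)
    n,L,st,ce=cv2.connectedComponentsWithStats(m)
    for i in range(1,n):
        if st[i,4]>40:
            k=np.argwhere(L==i)[:,::-1].astype(np.float32); print(st[i],ce[i],atz(c,ce[i],.075), cv2.minAreaRect(k)); 
            b=cv2.boxPoints(cv2.minAreaRect(k)); print([atz(c,q,.075)[:2] for q in b])
red(c)
```

```text
2.725 [0.4673 0.1068 0.2227] [[ 0.969   0.2469  0.0003]
 [ 0.2469 -0.969   0.0001]
 [ 0.0003 -0.0001 -1.    ]] [ 32.3531   7.7165 -19.2455   0.0012 -63.0213  71.94  ]
[0.5468 0.1272 0.3852]
red_grip [319.3, 191.5] 0.87 [0.4639 0.107  0.075 ]
red_base [309.9, 112.8] 0.87 [0.5431 0.1397 0.    ]
offcut [322.8, 210.4] 0.91 [0.4179 0.0903 0.    ]
[  34    0   87   38 2201] [73.9182 18.308 ] [0.5719 0.3749 0.075 ] ((77.0, 18.5), (37.0, 86.0), 90.0)
[array([0.5781, 0.411 ]), array([0.5979, 0.3331]), array([0.5666, 0.3318]), array([0.5461, 0.4124])]
[300 180  36  19 556] [317.6061 189.232 ] [0.466  0.1095 0.075 ] ((317.5195617675781, 188.930908203125), (16.89164924621582, 35.37256622314453), 87.39744567871094)
[array([0.4699, 0.1314]), array([0.4814, 0.0936]), array([0.4627, 0.0876]), array([0.4509, 0.1261])]
[  0 199  27  29 202] [ 10.1287 211.7228] [0.3525 0.4472 0.075 ] ((10.631799697875977, 210.34335327148438), (15.436461448669434, 31.3829345703125), 35.311214447021484)
[array([0.3392, 0.4646]), array([0.3769, 0.4421]), array([0.3693, 0.4288]), array([0.331 , 0.4512])]
```

View pics/w1.png

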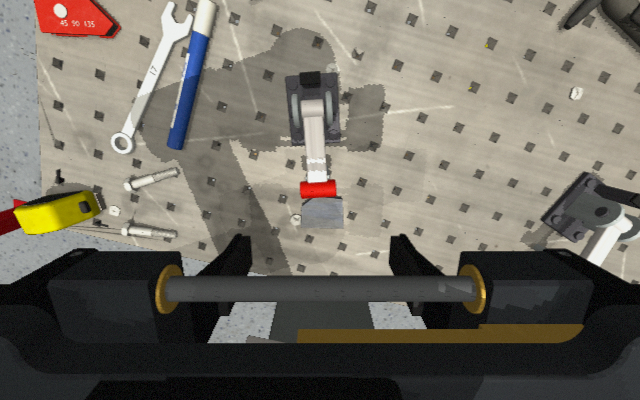

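The wrist view shows the red grip at (318,189), free at both ends. The offcut is behind it at (322,212), and the axis gives a yaw of about 0.29. I'll align and descend over the grip.

Call:
step_arm --linear '[[-1,-2,0],[0,0,50],[0,0,50],[0,0,42],[0,0,20],[0,0,0]]' --delta_rot '[[0,0,-0.041],[0,0,0],[0,0,0],[0,0,0],[0,0,0],[0,0,0]]' --grip '[87,87,87,87,87,87]'

```text
time_s: 3.68
tcp_pos: [0.4648, 0.1081, 0.0592]
ee_rot: [[0.957, 0.289, -0.003], [0.289, -0.957, -0.002], [-0.004, 0.001, -1.0]]
wrist_force: [0.2, 0.0, 0.2]
gripper_width: 1.002
gripper_force: 0.0
```

Run:
```python
from h import *
c=capture("side");cv2.imwrite("pics/s2.png",cv2.resize(c["img"][150:330,240:480,::-1],None,fx=3,fy=3))
c=capture("wrist");cv2.imwrite("pics/w2.png",c["img"][:,:,::-1])
```

```text
(no output)
```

View pics/s2.png

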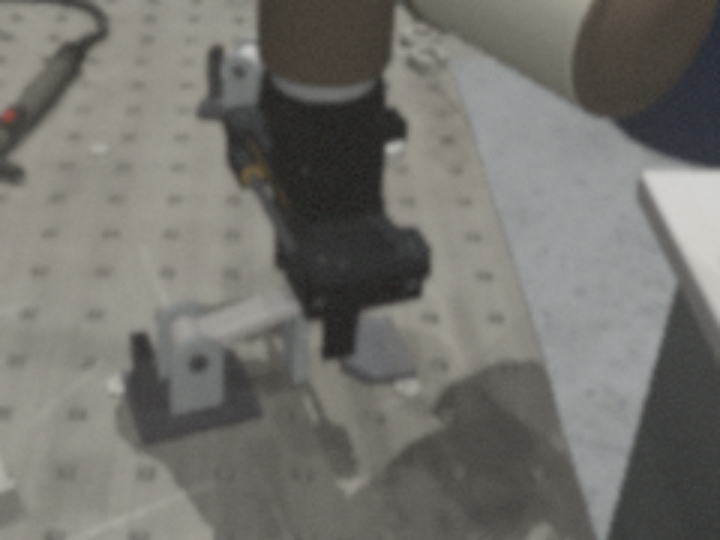

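View pics/w2.png

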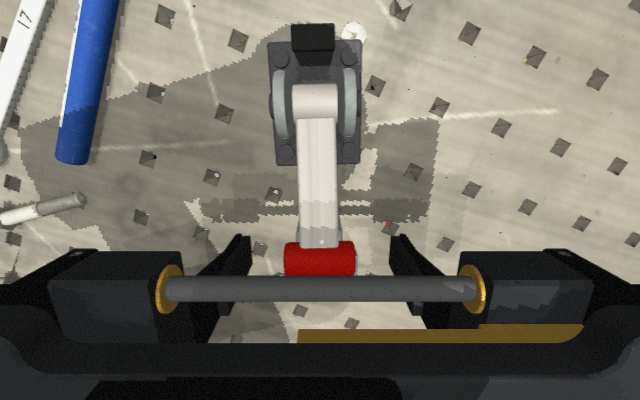

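The fingers straddle the grip, seen at wrist (320,258), and nothing is touched. I'll check the grip position numerically in the tool frame.

Run:
```python
from h import *
np.set_printoptions(precision=4,suppress=True)
s=sense();R=np.array(s["ee_rot"]);p=np.array(s["tcp_pos"])
c=capture("wrist");T=np.eye(4);T[:3,:3]=R;T[:3,3]=p
c["world_to_cam"]=np.linalg.inv(T@c["mount"]);print(c["mount"])
def px(w):
    q=c["world_to_cam"]@np.r_[w,1];return c["cx"]-c["fx"]*q[0]/q[2],c["cy"]+c["fy"]*q[1]/q[2]
for d in(-6,-3,0,3,6):
    g=p*[1,1,0]+[0,0,.075]+R[:,0]*d/1e3
    # visible extent of cylinder in rows
    print(d,[np.round(px(g+R[:,1]*.02*k+ .01*(np.cos(a)*R[:,0]*1+np.sin(a)*np.array([0,0,1])))) for k in(1,-1) for a in (0,np.pi/2)], px(g))
h=cv2.cvtColor(c["img"],cv2.COLOR_RGB2HSV)
m=(((h[...,0]<6)|(h[...,0]>174))&(h[...,1]>150)&(h[...,2]>60)).astype(np.uint8);m[:,:270]=0;m[:,380:]=0
print(cv2.boundingRect(m))
for l,z in(("red_grip",.075),("red_base",0)):
    for r in landmark_of("wrist",l)[:1]:
        w=atz(c,r["point"],z); print(l,r["point"],w,R.T@(w-p))
for q in((275,42),(361,42),(275,164),(359,164)): print(q,atz(c,q,.01), R.T@(atz(c,q,.01)-p))
```

```text
[[-0.0006  0.9541  0.2995  0.0821]
 [ 1.      0.0007 -0.0002 -0.0001]
 [-0.0004  0.2995 -0.9541 -0.1625]
 [ 0.      0.      0.      1.    ]]
-6 [array([355., 253.]), array([356., 278.]), array([286., 253.]), array([285., 278.])] (np.float64(320.34915568714746), np.float64(268.4185698711796))
-3 [array([355., 249.]), array([356., 273.]), array([286., 249.]), array([284., 273.])] (np.float64(320.3473784112979), np.float64(263.9129784493582))
0 [array([355., 244.]), array([357., 268.]), array([286., 244.]), array([284., 268.])] (np.float64(320.3455819535519), np.float64(259.35875879222874))
3 [array([355., 239.]), array([357., 263.]), array([285., 239.]), array([284., 263.])] (np.float64(320.34376600168326), np.float64(254.75511937146962))
6 [array([356., 234.]), array([357., 259.]), array([285., 234.]), array([284., 259.])] (np.float64(320.3419302366522), np.float64(250.10125138662823))
(284, 242, 72, 34)
red_grip [321.9, 262.8] [0.4646 0.1074 0.075 ] [-0.0022  0.0009 -0.0138]
red_base [312.6, 111.6] [0.544  0.1383 0.    ] [ 0.0826 -0.0057  0.0613]
(275, 42) [0.5795 0.1747 0.01  ] [ 0.1271 -0.0303  0.0514]
(361, 42) [0.5961 0.1195 0.01  ] [0.1271 0.0274 0.0514]
(275, 164) [0.4996 0.1547 0.01  ] [ 0.0449 -0.0342  0.0513]
(359, 164) [0.5179 0.0939 0.01  ] [0.0448 0.0293 0.0513]
```

The grip is centred to about 1 mm and the base centre is 86 mm ahead, as it should be. I'll close the fingers.

Call:
step_arm --linear '[[0,0,0],[0,0,0],[0,0,0],[0,0,0],[0,0,0],[0,0,0],[0,0,0]]' --delta_rot '[[0,0,-0.012],[0,0,0],[0,0,0],[0,0,0],[0,0,0],[0,0,0],[0,0,0]]' --grip '[70,50,30,30,30,30,30]'

```text
time_s: 4.8
tcp_pos: [0.4657, 0.109, 0.0605]
ee_rot: [[0.954, 0.3, -0.0], [0.3, -0.954, 0.0], [0.0, -0.0, -1.0]]
wrist_force: [-1.3, 4.1, 0.1]
gripper_width: 0.458
gripper_force: 30.0
```

Run:
```python
import numpy as np
# grip in hinge frame at angle th, tool x = base x, tool z = down; deltas mm
r=np.hypot(85,20);a0=np.arctan2(20,-85)
P=lambda th:np.array([r*np.cos(a0-th),r*np.sin(a0-th)])
ths=np.linspace(0,2.3,24)
for a,b in zip(ths,ths[1:]):
    d=P(b)-P(a);print(round(b,2),round(d[0],1),round(-d[1],1))
```

```text
0.1 2.4 -8.4
0.2 3.2 -8.1
0.3 4.0 -7.7
0.4 4.8 -7.3
0.5 5.5 -6.8
0.6 6.1 -6.2
0.7 6.7 -5.6
0.8 7.3 -4.9
0.9 7.7 -4.1
1.0 8.1 -3.3
1.1 8.4 -2.5
1.2 8.6 -1.6
1.3 8.7 -0.8
1.4 8.7 0.1
1.5 8.7 1.0
1.6 8.5 1.8
1.7 8.3 2.7
1.8 8.0 3.5
1.9 7.6 4.3
2.0 7.2 5.0
2.1 6.6 5.7
2.2 6.0 6.3
2.3 5.4 6.9
```

Gripped: the opening is 40 mm and the grip force 30 N. I'll start the swing.

Call:
step_arm --linear '[[2.4,0,-8.4],[3.2,0,-8.1],[4.0,0,-7.7],[4.8,0,-7.3],[5.5,0,-6.8]]' --delta_rot '[[0,0,0],[0,0,0],[0,0,0],[0,0,0],[0,0,0]]' --grip '[30,30,30,30,30]'

```text
time_s: 5.42
tcp_pos: [0.4839, 0.115, 0.0986]
ee_rot: [[0.954, 0.299, -0.002], [0.299, -0.954, 0.0], [-0.002, -0.001, -1.0]]
wrist_force: [-1.4, 6.7, -5.9]
gripper_width: 0.455
gripper_force: 30.0
```

Call:
step_arm --linear '[[6.1,-0.3,-6.2],[6.7,-0.3,-5.6],[7.3,-0.3,-4.9],[7.7,0,-4.1],[8.1,0,-3.3],[8.4,0,-2.5]]' --delta_rot '[[0,0,0],[0,0,0],[0,0,0],[0,0,0],[0,0,0],[0,0,0]]' --grip '[30,30,30,30,30,30]'

```text
time_s: 6.18
tcp_pos: [0.5245, 0.1284, 0.1256]
ee_rot: [[0.954, 0.299, -0.005], [0.299, -0.954, -0.001], [-0.006, -0.001, -1.0]]
wrist_force: [-6.1, 5.0, 2.1]
gripper_width: 0.462
gripper_force: 30.0
```

Call:
step_arm --linear '[[8.6,-0.2,-1.6],[8.7,-0.2,-0.8],[8.7,0,0.1],[8.7,0,1.0],[8.5,0,1.8],[8.3,0,2.7]]' --delta_rot '[[0,0,0],[0,0,0],[0,0,0],[0,0,0],[0,0,0],[0,0,0]]' --grip '[30,30,30,30,30,30]'

```text
time_s: 6.92
tcp_pos: [0.5764, 0.1457, 0.1244]
ee_rot: [[0.954, 0.3, 0.002], [0.3, -0.954, 0.002], [0.002, -0.001, -1.0]]
wrist_force: [-4.4, 5.8, 5.2]
gripper_width: 0.456
gripper_force: 30.0
```

Run:
```python
from h import *
c=capture("side");a=cv2.resize(c["img"][170:310,250:410,::-1],None,fx=3.5,fy=3.5)
cv2.imwrite("pics/s3.png",a)
```

```text
(no output)
```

View pics/s3.png

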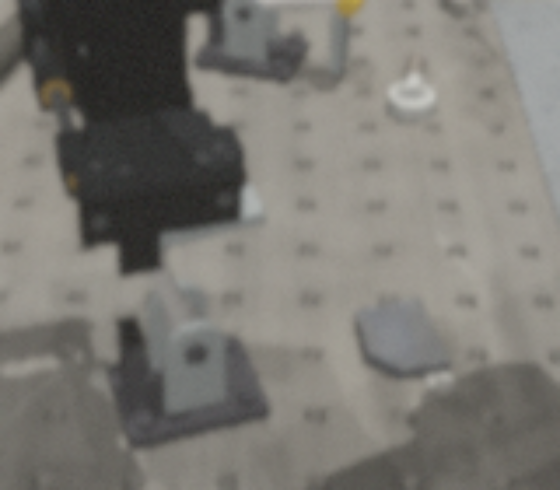

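The arm is past vertical and still held, and the offcut and rod end are in place. The foot now points towards the robot at crop (215,230), under the gripper body. I'll go to about 2.0 rad and let go there, so the foot stays clear of the body.

Call:
step_arm --linear '[[8.0,-0.2,3.5],[7.6,-0.2,4.3],[7.2,0,5.0],[0,0,0],[0,0,0],[0,0,0],[0,0,0],[0,0,0],[0,0,0]]' --delta_rot '[[0,0,0],[0,0,0],[0,0,0],[0,0,0],[0,0,0],[0,0,0],[0,0,0],[0,0,0],[0,0,0]]' --grip '[30,30,30,30,87,87,87,87,87]'

```text
time_s: 8.1
tcp_pos: [0.5974, 0.1514, 0.1094]
ee_rot: [[0.954, 0.299, -0.0], [0.299, -0.954, -0.0], [-0.0, 0.0, -1.0]]
wrist_force: [0.6, -0.4, -0.9]
gripper_width: 0.934
gripper_force: 0.0
```

Call:
step_arm --linear '[[0,0,-15],[0,0,-30],[0,0,-40],[0,0,-40],[0,0,-40],[0,0,0]]' --delta_rot '[[0,0,0],[0,0,0],[0,0,0],[0,0,0],[0,0,0],[0,0,0]]' --grip '[87,87,87,87,87,87]'

```text
time_s: 8.85
tcp_pos: [0.5993, 0.1522, 0.2802]
ee_rot: [[0.954, 0.3, 0.01], [0.3, -0.954, 0.004], [0.01, -0.001, -1.0]]
wrist_force: [0.9, -0.1, -0.2]
gripper_width: 0.997
gripper_force: 0.0
```

Run:
```python
from h import *
np.set_printoptions(precision=4,suppress=True)
C={}
for n in("side","top"):
    c=C[n]=capture(n)
    for l in("red_grip","offcut","rod_end"):
        r=landmark_of(n,l)[:1]; print(n,l,[(x["point"],round(x["score"],2)) for x in r])
c=capture("wrist");a=cv2.resize(C["side"]["img"][170:310,250:410,::-1],(400,350))
cv2.imwrite("pics/e.png",np.hstack([a,cv2.resize(c["img"][:350,120:520,::-1],(400,350))]))
```

```text
side red_grip [([265.2, 256.9], 0.59)]
side offcut [([363.8, 269.6], 0.83)]
side rod_end [([365.0, 196.5], 0.53)]
top red_grip [([191.8, 133.0], 0.61)]
top offcut [([235.2, 234.7], 0.67)]
top rod_end [([370.2, 252.1], 0.54)]
```

View pics/e.png

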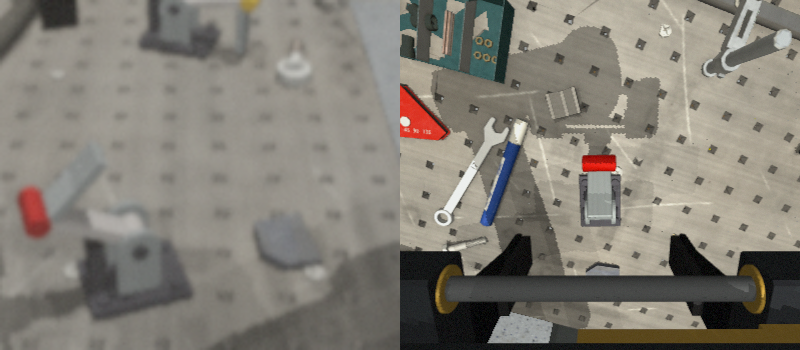

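The red arm lies back, with its grip behind the base at crop (33,212) and the foot pointing up. The yellow stop is down, and the offcut and rod end have not moved. The robot is clear, so I'm handing in.

```bash
python3 -c "
from station import *
print(finish_job())"
```

```text
the job is handed in; nothing more can be done
None
```

The red stop lies back on its rest, let go; the yellow stop is still down, the offcut and rod end show no movement in the camera pictures, and the job was handed in at about 9 s with no verdict returned.

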